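# Square a framed aerial plate under the swing-arm magnifier

## Task

Push the magnifier lamp's arm round until its round head is right off the white light panel, to the right-hand side. Then slide the framed glass plate along the panel, without lifting it, fully home and square into the corner of the two stop rails, and push the lamp back so that its lens is centred over the plate. Leave everything else where it stands.

Things in the scene. Friction and masses are not known exactly. Their poses are not given: they have to be found in the camera images.
- bed: fixed inspection bed. Origin at table height under the centre of its white light panel; x points away from the robot, y left, z up (the bed may be turned a little). White panel 280 mm (x) by 300 mm (y), centred, its top 18 mm above the table, on a grey base board 300 mm (x) by 420 mm (y -260 to +160), 12 mm thick
- seat (a point): point on the panel's top (bed x +70, y +60, z +18 mm; axes of the bed) where the plate's origin lies when home. Two aluminium stop rails, 10 mm wide, 13 mm above the panel, form the far left corner: one on the far side, inner face at bed x = +120 (y -50 to +140), one on the left, inner face at bed y = +130 (x -20 to +130)
- plate: loose dark-framed glass plate, 100 mm (its x) by 140 mm (its y), 14 mm thick, about 0.35 kg, lying flat on the panel; origin at the centre of its underside. Its x is to end along the bed's x; it starts turned by at most about 20 degrees. It slides with ordinary friction on the panel; pushed while turned, a corner can jam on a rail
- lamp (a joint): swing of the lamp's arm about its upright hinge, rad. 0: arm along the bed's +y, lens exactly over seat. Grows anticlockwise seen from above; 1.57: arm along the bed's -x (towards the robot). Range -0.4 to 2.3; the head is off the panel from about 1.55. Stays where it is left; friction 0.25 N m (1.6 N of push 160 mm from the hinge), no spring
- lamp_hinge (a point): on the hinge axis (bed x +70, y -220 mm) at mid height of the arm, 106 mm above the table. The arm is a level aluminium bar 22 mm wide, 18 mm high (97 to 115 mm above the table), bare from 20 to 208 mm from the axis; the black hub on the axis is 40 mm across, up to 126 mm high, on a steel post 26 mm in diameter
- lens (a point): centre of the round lens, 280 mm from the hinge axis. The white head round it is 110 mm across, from 80 to 110 mm above the table
- loupe: bystander: small black standing eyepiece, 38 mm across, 36 mm tall, on the near left corner of the light panel; origin at the centre of its underside
- weight: bystander: bare steel block 36 x 36 x 28 mm on the near right corner of the light panel; origin at the centre of its underside
- camera: bystander: black camera, body 70 x 135 x 85 mm with a 75 mm lens, to the left of the bed; origin under its body
- tin: bystander: flat round film tin, 116 mm across, 30 mm tall, to the right of the bed; origin at the centre of its underside
- brush: bystander: lens brush lying on the table to the right of the bed; origin on its underside
- carton: bystander: cardboard box 110 x 160 x 70 mm to the left of the bed; origin at the centre of its underside
- cleaner: bystander: white bottle 56 mm across, 130 mm tall, to the right of the bed; origin at the centre of its underside
Not all that is in view belongs to the job. There is more than one size of the plate; the job needs the smallest.

How it is judged:
On the way, in this order (a step that is already met when the one before it is completed fails the run):
1. the lamp's head is swung off the light panel (y of lens in the frame of bed below -0.203 m), for 0.2 s.
2. the plate is home against both stop rails (x of plate in the frame of seat between -0.004 and 0.004 m and y of plate in the frame of seat between -0.004 and 0.004 m and z of plate in the frame of seat below 0.003 m and angle between the x axis of plate and the x axis of bed, either way round below 0.04 rad), for 0.2 s.
At the end, for the whole second after the job is handed in: The plate lies flat on the panel within 4 mm of home against both rails and square within 0.04 rad, and the lens is at rest with its centre within 15 mm of the plate's centre, seen from above (all of step 2 and horizontal distance between lens and plate below 0.015 m and velocity of joint lamp between -0.02 and 0.02 rad/s and linear speed of plate below 0.01 m/s); the robot touches nothing.
It fails at once if the plate is lifted off the panel (by more than 12 mm) (z of plate in the frame of bed above 0.03 m).
It fails at once if a bystander is pushed by more than 20 mm (distance of any of loupe, weight, camera, tin, brush, carton, cleaner from where it was at the start of the episode above 0.02 m).
It also fails if it takes over 67 s, if anything falls off the work surface, if the arm or the gripper's body presses on something with over 40 N, if the wrist force passes 120 N, or if a joint passes its speed limit or range.

## Robot

A 6-joint arm with a two-finger parallel gripper is mounted at the origin on the work surface. World frame = base frame: x ahead of the robot, y to its left, z up, the work surface at z = 0. Lengths are in m, angles in rad, forces in N, time in s.
With the tool pointing down it reaches from about 0.375 to 0.975 m from the base axis. Payload 3.8 kg.
Tool frame: the origin (TCP) lies midway between the tips of the shut fingers; the grasp point (between the pads) lies 19 mm behind it; z points along the fingers, y is the line along which they close (so a half turn about z gives the same grasp; the last joint's range is limited). The gripper opens to 88 mm and grips with 3 to 60 N. Pads are 18 mm wide; open, the fingers measure 123 mm over their backs; the gripper's body (75 mm by 187 mm) begins 45 mm behind the grasp point.
Start: joints at [-1.385, 0.264, 1.604, -0, 1.274, -0.037], TCP at [0.149, -0.658, 0.239] pointing down, gripper open.
Joint ranges: [-2.63, 2.63], [-0.94, 2.18], [0.31, 2.57], [-1.31, 4.45], [0, 2.66], [-2.55, 2.55]. Speed limits (rad/s): [2.57, 2.57, 3.14, 3.14, 3.14, 3.14].

## Interface

Orientations are given as a rotation vector (axis times angle).
In Python, from cell import manip, inverse_kinematics, cams, order gives the robot as it stands. Calls block until the motion is done:
- manip.move_pose(position, orientation): joint-space move of the TCP to a pose.
- manip.move_linear(position, rate=0.15, rot=None): straight line of the TCP; rot=None keeps the orientation; rate is the mean speed in m/s.
- manip.set_joints(angles): joint-space move.
- manip.set_gripper(opening, force=None): finger opening in m; force is the grip in N (None keeps the last); returns when the fingers have stopped.
- manip.dwell(seconds).
- inverse_kinematics(position, orientation): joint angles nearest the present ones, or None.
- manip.state(): the state.
- cams.capture(name): name is "side" or "top" or "wrist"; returns a dict with "image" (480x640x3 uint8, blue, green, red), "z_map" (480x640 float32, m along the optical axis (not along the pixel's ray), 0 where there is no reading), "intrinsics" (3x3 intrinsics, pixels), "k1" (the pictures are not rectified: a ray, as slopes to the right and down, at radius r is drawn at 1 + k1 r^2 times it, then the intrinsics apply), "position" and "orientation" of the camera in the world; the wrist camera has in their place "T_tool_cam" (4x4, takes a point from camera to tool coordinates, whose origin is the TCP and whose axes are the flange's). Camera axes: x right, y down, z forward; pixel columns grow to the right and rows downward; lengths in m; the calibration is good to about 2 mm. A picture is of the moment at which its call begins: read the wrist's pose just before it.
A pose or a line that the arm cannot do raises manip.IKError and nothing moves.
- order.close_job(): hands the job in; it is judged then, once.
The state is a dict: "clock": time; "joint_pos": joint angles; "joint_velocities": joint speeds; "tau": joint torques, N m; "tool_pos": TCP position; "tcp_rot": TCP orientation; "contact_force": force on the tool from outside, world axes, zero at the start; "moment": the same for the moment, N m; "gripper_width": finger opening in m; "grasp_force": force on a finger pad.
Only numpy, scipy, OpenCV 4.12 (cv2) and the standard library are available. Lean on these libraries where they do the work, as an engineer would, in place of code of your own. Each camera call takes 0.05 s, during which the arm holds its last target. There are 200 camera calls.

## Working session

There is one attempt and no reset: what is moved stays moved. The work goes in short steps, each a Python script; the robot and the scene stay as the last script left them, time stands still between calls to the robot, and variables do not carry over. Pictures are saved under pics/ and viewed, at most 10 in all, crops included, and the job is handed in when it is done.

```bash
ls; mkdir -p pics; python3 - <<'E'
from cell import manip,cams
import cv2,numpy as np
s=manip.state();print(s['clock'],s['tool_pos'],s['tcp_rot'])
for n in ['top','side']:
    c=cams.capture(n);cv2.imwrite(f'pics/{n}0.png',c['image']);np.savez(f'{n}0.npz',**c)
    print(n,c['intrinsics'],c['k1'],c['position'],c['orientation'],(c['z_map']>0).mean())
E
```

```text
pics
0.0 [ 0.14900524 -0.65763515  0.23740484] [-3.11994939e+00 -3.49025499e-01  2.70246846e-04]
top [[440.27578827   0.         317.32403107]
 [  0.         440.27578827 234.26200998]
 [  0.           0.           1.        ]] -0.11139676103791733 [ 0.38729073 -0.04534137  1.28149951] [-2.18331129  2.17886894 -0.05118184] 0.9958756510416666
side [[550.15004025   0.         310.64210403]
 [  0.         550.15004025 242.67804164]
 [  0.           0.           1.        ]] -0.12707257985194667 [-0.24131947  0.89471034  0.75779224] [-0.81535424  2.34111405 -1.3768177 ] 0.9936393229166667
```

View pics/top0.png

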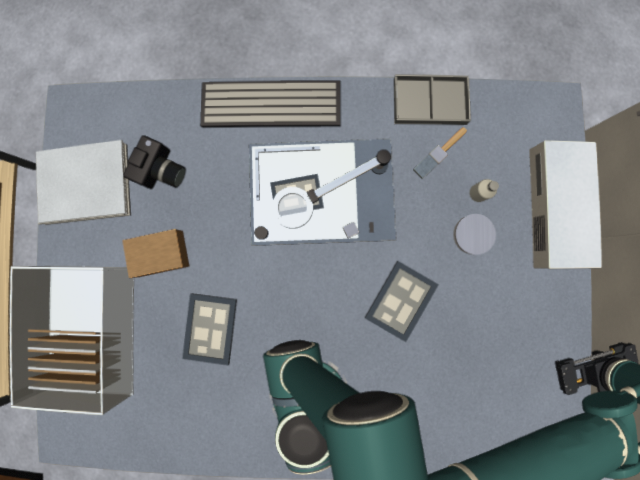

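View pics/side0.png

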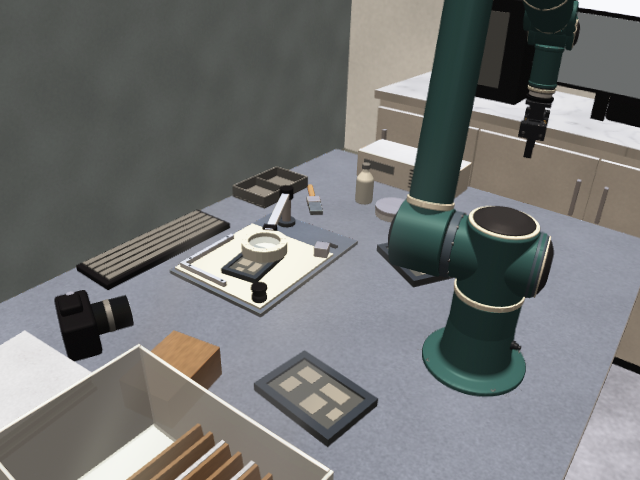

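Top view: the panel centre is at about (302,192), with the rails at its upper left. The lamp hub is at (382,158) and the head at (293,207). The loupe is at (262,233) and the weight at (351,230).
Plate candidates are the one under the lamp at (297,190), and larger ones on the table at (210,328) and (400,300). The one on the panel is the smallest and fits the text. I'll measure it and check it in a crop.

```bash
cat > h.py <<'E'
import cv2,numpy as np
from scipy.spatial.transform import Rotation as R
def pose(c,tool=None):
    if tool is None: return R.from_rotvec(c['orientation']).as_matrix(),np.array(c['position'])
    p,r=tool;Rt=R.from_rotvec(r).as_matrix();T=np.array(c['T_tool_cam'])
    return Rt@T[:3,:3],Rt@T[:3,3]+p
def rays(c,px,tool=None):
    M,o=pose(c,tool)
    u=cv2.undistortPoints(np.array(px,float).reshape(-1,1,2),np.array(c['intrinsics']),np.array([float(c['k1']),0,0,0,0])).reshape(-1,2)
    return o,np.c_[u,np.ones(len(u))],M
def plane(c,px,z,tool=None):
    o,u,M=rays(c,px,tool);d=u@M.T
    return o+d*((z-o[2])/d[:,2])[:,None]
def cloud(c,tool=None):
    px=np.stack(np.meshgrid(np.arange(640),np.arange(480)),-1).reshape(-1,2)
    o,u,M=rays(c,px,tool)
    return (o+(u*np.array(c['z_map']).reshape(-1,1))@M.T).reshape(480,640,3)
E
python3 - <<'E'
from h import *
c=dict(np.load('top0.npz'));im=c['image'];P=cloud(c)
hsv=cv2.cvtColor(im,cv2.COLOR_BGR2HSV)
for px in [(330,230),(380,210),(290,188),(280,195),(382,158),(345,178),(258,180),(290,150),(262,233),(351,230),(293,218),(320,165)]:
    print(px,im[px[1],px[0]],hsv[px[1],px[0]],P[px[1],px[0]].round(4))
roi=np.zeros((480,640),bool);roi[135:250,240:400]=1
w=(im.min(2)>215)&roi&(P[...,2]<.03)
w=cv2.morphologyEx(w.astype(np.uint8),cv2.MORPH_CLOSE,np.ones((3,3)))
cnt=max(cv2.findContours(w,0,1)[0],key=cv2.contourArea)
r=plane(c,cv2.convexHull(cnt).reshape(-1,2),.018)[:,:2].astype(np.float32)
print('panel',cv2.minAreaRect(r))
b=((P[...,2]>.006)&(P[...,2]<.025)&roi).astype(np.uint8)
cnt=max(cv2.findContours(b,0,1)[0],key=cv2.contourArea)
print('board',cv2.minAreaRect(plane(c,cv2.convexHull(cnt).reshape(-1,2),.012)[:,:2].astype(np.float32)))
x=im[130:255,235:405];cv2.imwrite('pics/crop0.png',cv2.resize(x,None,fx=4.6,fy=4.6,interpolation=2))
E
```

```text
(330, 230) [239 237 232] [ 99   7 239] [ 0.4802 -0.0607  0.015 ]
(380, 210) [131 119 110] [107  41 131] [ 0.5395 -0.2065  0.0065]
(290, 188) [240 236 232] [105   9 240] [0.5863 0.048  0.111 ]
(280, 195) [241 237 232] [103  10 241] [0.5676 0.075  0.109 ]
(382, 158) [65 67 71] [10 22 71] [ 0.6651 -0.1982  0.1254]
(345, 178) [221 209 198] [106  27 221] [ 0.6124 -0.0996  0.1163]
(258, 180) [214 203 193] [106  25 214] [0.6234 0.1471 0.0314]
(290, 150) [170 163 158] [108  18 170] [0.7104 0.055  0.0346]
(262, 233) [81 84 88] [13 20 88] [0.4687 0.1305 0.0532]
(351, 230) [170 159 157] [115  20 170] [ 0.4781 -0.1195  0.0442]
(293, 218) [241 237 232] [103  10 241] [0.507  0.0406 0.0935]
(320, 165) [237 237 232] [ 90   5 237] [ 0.6699 -0.0315  0.0178]
panel ((0.5925017595291138, 0.014957651495933533), (0.27814415097236633, 0.29769644141197205), 2.307236909866333)
board ((0.5934274196624756, -0.03491722047328949), (0.3030472695827484, 0.4238627851009369), 2.04825758934021)
```

View pics/crop0.png

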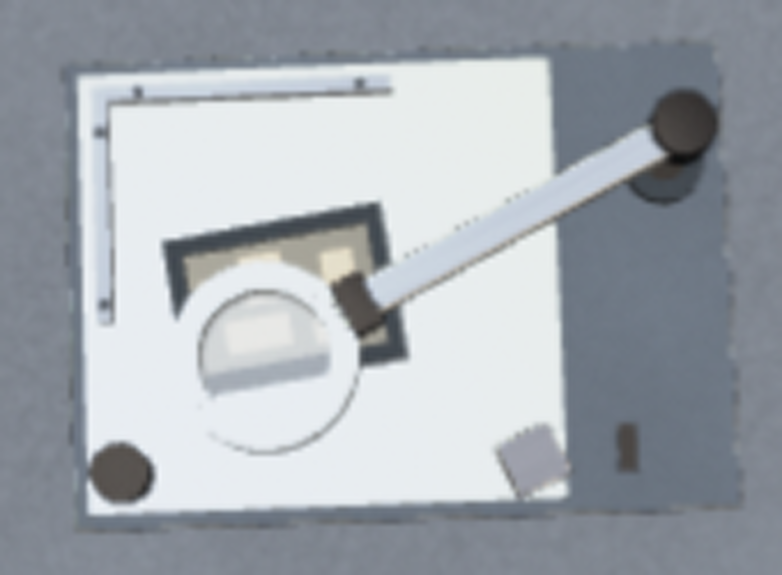

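The crop confirms the choice: the small dark-framed plate on the panel, half hidden by the lamp head (crop 285,290), with its right edge tilted. The loupe is at crop (122,472) and the weight at (535,460). Next I'll compute the bed frame and lamp angle, cross-check heights with the side view, then swing the lamp.

```bash
cat >> h.py <<'E'
B=np.array([.5927,.015]);YAW=.038
def bed(x,y): # bed->world xy
    return B+np.array([np.cos(YAW)*x-np.sin(YAW)*y,np.sin(YAW)*x+np.cos(YAW)*y])
def tobed(p):
    d=np.asarray(p)[...,:2]-B;c,s=np.cos(YAW),np.sin(YAW)
    return np.stack([c*d[...,0]+s*d[...,1],-s*d[...,0]+c*d[...,1]],-1)
def rot(a): # tool down, tool y axis along world angle a
    h=(a+np.pi/2)/2
    return np.array([np.cos(h),np.sin(h),0])*np.pi
HINGE=bed(.07,-.22)
def lamp_tool(th,r,off,z):
    f=YAW+np.pi/2+th;d=np.array([np.cos(f),np.sin(f)]);n=np.array([-d[1],d[0]])
    return np.r_[HINGE+r*d+n*off,z],rot(f-np.pi)
E
python3 - <<'E'
from h import *
c=dict(np.load('top0.npz'));q=lambda u,v:(235+(u+.5)/4.6-.5,130+(v+.5)/4.6-.5)
hub=plane(c,[q(684,124)],.126)[0];hd=plane(c,[q(275,357)],.11)[0]
for n,p in [('hub',hub),('head',hd)]:print(n,p,tobed(p))
d=tobed(hd)-[.07,-.22];print('r,th',np.hypot(*d),np.arctan2(-d[0],d[1]))
print('hinge',HINGE)
s=dict(np.load('side0.npz'));P=cloud(s)
for w in ['top','side']:
    P=cloud(dict(np.load(w+'0.npz')));b=tobed(P);z=P[...,2]
    m=(z>.06)&(z<.16)&(abs(b[...,0])<.17)&(b[...,1]>-.26)&(b[...,1]<.16)
    r=np.hypot(b[...,0]-.07,b[...,1]+.22)
    t=np.arctan2(-(b[...,0]-.07),b[...,1]+.22)
    a=m&(r>.05)&(r<.2)&(z>.085);h=m&(r<.015)
    print(w,'arm z',np.percentile(z[a],[10,50,90]).round(4),'th',np.median(t[a]),'hub z',np.percentile(z[h],[50,90]) if h.any() else 0)
    m=(z>.024)&(z<.045)&(abs(b[...,0])<.13)&(abs(b[...,1])<.14)
    rr=m&(b[...,0]>.10)&(b[...,1]<.12);print('rail z',np.median(z[rr]),'x range',np.percentile(b[rr][:,0],[5,50,95]))
from cell import inverse_kinematics as ik
for th,o in [(.47,-.045),(1.0,-.02),(1.7,-.02),(.47,-.02),(1.7,.045),(0,.02)]:
    p,r=lamp_tool(th,.15,o,.088);j=ik(p,r);print(p.round(3),None if j is None else np.round(j,2))
E
```

```text
hub [ 0.66886913 -0.2016996   0.126     ] [ 0.06788154 -0.21943689]
head [0.53434761 0.03588653 0.11      ] [-0.05751677  0.02308831]
r,th 0.2745040129780143 0.4831096482362779
hinge [ 0.67100745 -0.20218182]
top arm z [0.1103 0.1142 0.1173] th 0.48351245564104456 hub z [0.12500303 0.12805137]
rail z 0.030115476836837907 x range [0.11956692 0.12419069 0.12926216]
side arm z [0.11   0.1172 0.1193] th 0.487916100078171 hub z [0.11158823 0.12981383]
rail z 0.03181341974048957 x range [0.11662641 0.12113347 0.12832116]
[ 0.637 -0.049  0.088] [-0.12  0.33  1.82 -0.    1.    0.95]
[ 0.552 -0.109  0.088] [-0.24  0.19  1.99 -0.    0.96  0.29]
[ 0.52  -0.207  0.088] [-0.42  0.19  1.99 -0.    0.96 -0.59]
[ 0.616 -0.061  0.088] [-0.14  0.29  1.87 -0.    0.99  0.92]
[ 0.531 -0.272  0.088] [-0.51  0.25  1.91 -0.    0.97 -0.68]
[ 0.645 -0.053  0.088] [-0.12  0.34  1.8  -0.    1.    1.41]
```

```bash
python3 - <<'E'
from h import *
from cell import manip,cams
manip.set_gripper(0.0)
p,r=lamp_tool(.484,.15,-.05,.25);manip.move_pose(p,r)
manip.move_linear([p[0],p[1],.088],rate=.2)
f0=np.array(manip.state()['contact_force'])
for th in np.linspace(.46,1.70,9):
    p,r=lamp_tool(th,.15,-.02,.088);manip.move_linear(p,rate=.08,rot=r)
    print(round(th,2),(np.array(manip.state()['contact_force'])-f0).round(1))
p,r=lamp_tool(1.70,.15,-.05,.088);manip.move_linear(p,rate=.1,rot=r)
manip.move_linear([p[0],p[1],.25],rate=.25)
manip.set_joints([-1.0]+list(manip.state()['joint_pos'][1:]))
c=cams.capture('top');np.savez('top1.npz',**c);print(manip.state()['clock'])
x=c['image'][120:300,220:440];cv2.imwrite('pics/crop1.png',cv2.resize(x,None,fx=3.3,fy=3.3,interpolation=2))
E
```

```text
0.46 [0.1 1.4 0.2]
0.62 [-0.  -0.  -0.6]
0.77 [-0.5  1.4 -0. ]
0.92 [-0.3  0.3 -0.4]
1.08 [-0.9  1.4 -1.5]
1.24 [-0.4  1.7 -0.3]
1.39 [-0.3  0.5 -0.8]
1.54 [-0.1  0.3 -1. ]
1.7 [-1.3  1.4 -1.2]
11.6917
```

View pics/crop1.png

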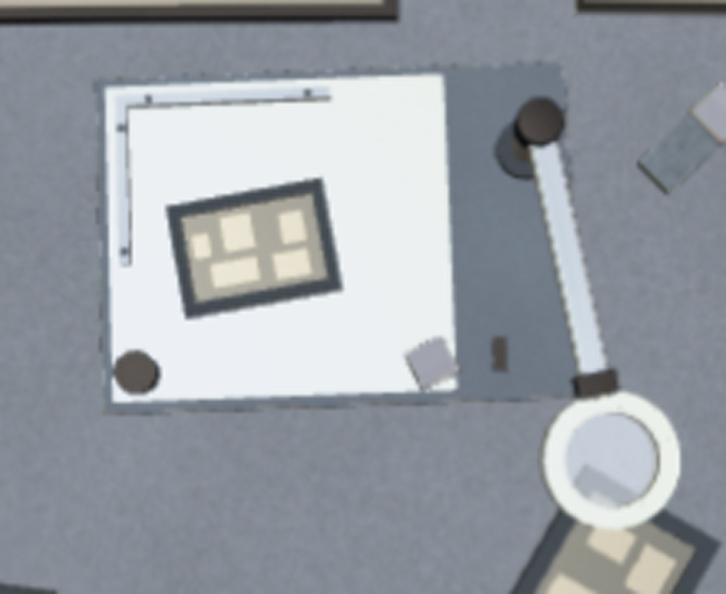

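The picture shows the lamp head off the panel at crop (612,460). The plate is fully visible, with corners (168,206), (322,180), (341,290) and (187,318) in the crop. Now I'll measure the plate.

```bash
cat >> h.py <<'E'
def plate(c,z=.032,tool=None):
    im=c['image'];P=cloud(c,tool);b=tobed(P)
    m=((im.max(2)<120)&(b[...,0]>-.10)&(b[...,0]<.115)&(b[...,1]>-.13)&(b[...,1]<.126)&(P[...,2]<.05)).astype(np.uint8)
    m[(b[...,0]<-.07)&(b[...,1]>.08)]=0
    m=cv2.morphologyEx(m,cv2.MORPH_OPEN,np.ones((2,2)))
    k=max(cv2.findContours(m,0,1)[0],key=cv2.contourArea)
    r=tobed(plane(c,k.reshape(-1,2),z)).astype(np.float32)
    (x,y),(w,h),a=cv2.minAreaRect(r)
    if w>h:a-=90;w,h=h,w
    a=(a+90)%180-90
    zz=np.median(P[...,2][cv2.erode(cv2.drawContours(np.zeros_like(m),[k],-1,1,-1),np.ones((7,7)))>0])
    return x,y,w,h,a,zz   # bed centre, size, deg of plate x axis vs bed x
E
python3 - <<'E'
from h import *
c=dict(np.load('top1.npz'));print(np.round(plate(c),4))
q=lambda u,v:(220+(u+.5)/3.3-.5,120+(v+.5)/3.3-.5)
print('head',tobed(plane(c,[q(612,460)],.11)[0]),'loupe',tobed(plane(c,[q(137,371)],.054)[0]),'weight',tobed(plane(c,[q(432,363)],.046)[0]))
for u,v in [(131,264),(129,107),(330,99),(328,88)]: print('rail pt',tobed(plane(c,[q(u,v)],.031)[0]))
P=cloud(c);b=tobed(P);m=(abs(b[...,0])<.12)&(b[...,1]<0)&(b[...,1]>-.1)&(c['image'].min(2)>210);print('panel z',np.median(P[...,2][m]))
E
```

```text
[-0.0147  0.0185  0.0982  0.1362  8.4693  0.0278]
head [-0.20694243 -0.2669269 ] loupe [-0.11689008  0.12227838] weight [-0.1186949  -0.12876855]
rail pt [-0.02159575  0.12836843]
rail pt [0.11794305 0.12691673]
rail pt [ 0.11761162 -0.0500911 ]
rail pt [ 0.12755158 -0.04869276]
panel z 0.017498416246090054
```

```bash
cat >> h.py <<'E'
def go(manip,x,y,z,ang=None,rate=.1):
    manip.move_linear(np.r_[bed(x,y),z],rate=rate,rot=None if ang is None else rot(ang+YAW))
def press(manip,x,y,z,ux,uy,dmax,fmax,step=.002,f0=None):
    "creep along bed direction u until the reaction passes fmax"
    u=R.from_euler('z',YAW).apply([ux,uy,0]);d=0
    while d<dmax:
        d+=step;go(manip,x+ux*d,y+uy*d,z,rate=.03)
        f=-(np.array(manip.state()['contact_force'])-f0)@u
        if f>fmax: break
    t=tobed(manip.state()['tool_pos']);print('press end cmd',round(d,4),'F',round(f,1),'tool',t.round(4));return t
E
python3 - <<'E'
from h import *
from cell import manip,cams
manip.set_gripper(.08)
Z=.023
manip.move_pose(np.r_[bed(-.098,.018),.20],rot(YAW-np.pi/2) if 0 else rot(YAW+np.pi/2))
go(manip,-.098,.018,.06,rate=.2);go(manip,-.098,.018,Z,rate=.05)
f0=np.array(manip.state()['contact_force']);print(manip.state()['tool_pos'],f0)
go(manip,0,.018,Z,rate=.06)
print(np.array(manip.state()['contact_force'])-f0,manip.state()['clock'])
press(manip,0,.018,Z,1,0,.02,8,f0=f0)
t=tobed(manip.state()['tool_pos']);go(manip,t[0]-.02,.018,Z,rate=.1);go(manip,t[0]-.04,.018,.14,rate=.25)
s=manip.state();c=cams.capture('top');np.savez('top2.npz',**c);print(s['clock'])
manip.set_joints([-.7]+list(s['joint_pos'][1:]))
c=cams.capture('top');np.savez('top2.npz',**c);print(np.round(plate(c),4),manip.state()['clock'])
x=c['image'][120:300,220:440];cv2.imwrite('pics/crop2.png',cv2.resize(x,None,fx=3.3,fy=3.3,interpolation=2))
E
```

```text
[0.49427994 0.02926507 0.02306076] [-0.08182887 -0.34634189  0.56778102]
[-0.90379854 -1.11382836 -2.29183405] 18.2833
press end cmd 0.012 F 10.9 tool [0.0089 0.018 ]
20.7917
[0.0637 0.0111 0.0954 0.1357 0.2856 0.0278] 22.35
```

View pics/crop2.png

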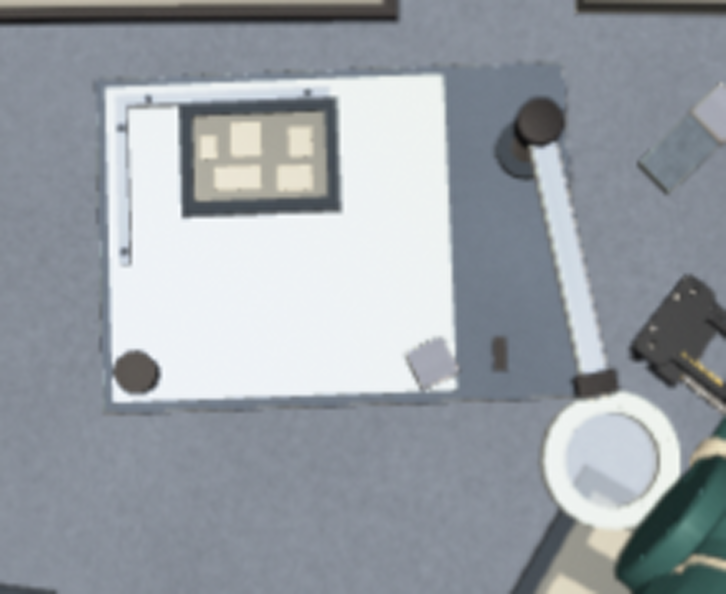

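The plate is square and against the far rail, at crop (183,103) to (340,213). Nothing else moved. Next I'll push it in +y along the rail, then do a final +x press.

```bash
python3 - <<'E'
from h import *
from cell import manip,cams
Z=.023
p=manip.state()['tool_pos'];manip.move_linear([p[0],p[1],.20],rate=.25)
manip.set_gripper(.06)
manip.move_pose(np.r_[bed(.062,-.095),.16],rot(YAW))
go(manip,.062,-.095,.06,rate=.2);go(manip,.062,-.095,Z,rate=.06)
f0=np.array(manip.state()['contact_force'])
go(manip,.062,-.032,Z,rate=.06)
print(np.array(manip.state()['contact_force'])-f0,manip.state()['clock'])
t=press(manip,.062,-.032,Z,0,1,.022,9,f0=f0)
go(manip,.062,t[1]-.015,Z,rate=.1);go(manip,.062,t[1]-.03,.10,rate=.2)
# final press in x
manip.set_gripper(.08)
manip.move_pose(np.r_[bed(-.03,.06),.10],rot(YAW+np.pi/2))
go(manip,-.03,.06,Z,rate=.1)
f0=np.array(manip.state()['contact_force'])
go(manip,.002,.06,Z,rate=.06)
t=press(manip,.002,.06,Z,1,0,.016,10,f0=f0)
go(manip,t[0]-.02,.06,Z,rate=.1);go(manip,t[0]-.05,.06,.16,rate=.25)
manip.set_joints([-.75]+list(manip.state()['joint_pos'][1:]))
c=cams.capture('top');np.savez('top3.npz',**c);print(np.round(plate(c),4),manip.state()['clock'])
x=c['image'][120:300,220:440];cv2.imwrite('pics/crop3.png',cv2.resize(x,None,fx=3.3,fy=3.3,interpolation=2))
E
```

```text
[-1.44371677  0.63161716  0.04364073] 27.125
press end cmd 0.016 F 10.7 tool [ 0.0622 -0.019 ]
press end cmd 0.01 F 10.1 tool [0.0089 0.06  ]
[ 0.0636  0.0549  0.0967  0.133  -1.3218  0.028 ] 37.3833
```

View pics/crop3.png

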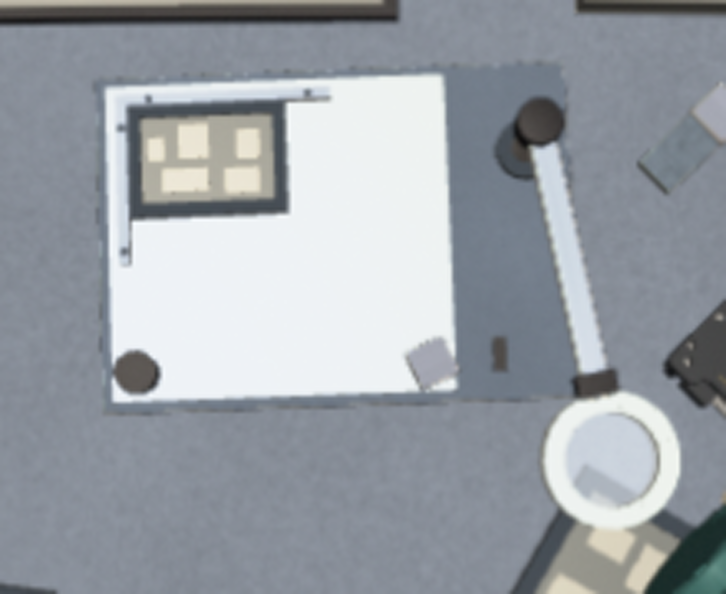

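The plate sits snug in the rail corner, crop (130,103) to (288,216). Tool stops of y -19.0 and x +8.9 mm agree with home, and the rails and hub also read 2 mm short in x. Next I'll swing the lamp back, stopping slightly short to measure.

```bash
sed -i 's/^B=.*;YAW/B=np.array([.5909,.015]);YAW/' h.py
cat >> h.py <<'E'
def lamp_th(c):
    P=cloud(c);b=tobed(P);z=P[...,2];d=b-[.07,-.22];r=np.hypot(d[...,0],d[...,1])
    m=(z>.085)&(z<.125)&(r>.05)&(r<.2)&(b[...,0]>-.2)&(b[...,0]<.13)
    n=cv2.connectedComponents(m.astype(np.uint8))[1];k=np.argmax(np.bincount(n[m]));m=n==k
    return np.median(np.arctan2(-d[...,0],d[...,1])[m]),m.sum()
E
python3 - <<'E'
from h import *
from cell import manip,cams
print('lamp now',lamp_th(dict(np.load('top3.npz'))),lamp_th(dict(np.load('top0.npz'))))
p=manip.state()['tool_pos'];manip.move_linear([p[0],p[1],.20],rate=.25)
manip.set_gripper(0)
p,r=lamp_tool(1.74,.15,.055,.20);manip.move_pose(p,r)
manip.move_linear([p[0],p[1],.088],rate=.2)
for th in list(np.linspace(1.72,.3,8))+[.12]:
    p,r=lamp_tool(th,.15,.02,.088);manip.move_linear(p,rate=.08,rot=r)
p,r=lamp_tool(.12,.15,.05,.088);manip.move_linear(p,rate=.1,rot=r)
manip.move_linear([p[0],p[1],.17],rate=.25)
manip.set_joints([-.75]+list(manip.state()['joint_pos'][1:]))
c=cams.capture('top');np.savez('top4.npz',**c);print(lamp_th(c),manip.state()['clock'])
x=c['image'][120:300,220:440];cv2.imwrite('pics/crop4.png',cv2.resize(x,None,fx=3.3,fy=3.3,interpolation=2))
E
```

```text
lamp now (np.float64(1.729698639988117), np.int64(450)) (np.float64(0.4706737176430798), np.int64(483))
(np.float64(0.10954815161259288), np.int64(504)) 47.5417
```

View pics/crop4.png

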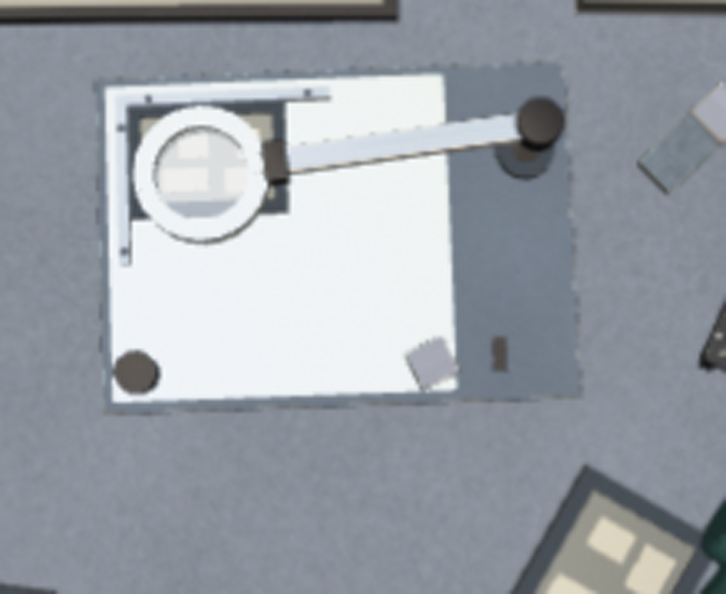

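The lamp is at about 0.11 rad with its head at crop (201,173), slightly short of the plate's centre. One last nudge.

```bash
python3 - <<'E'
from h import *
from cell import manip,cams
p,r=lamp_tool(.12,.15,.05,.17);manip.move_pose(p,r)
manip.move_linear([p[0],p[1],.088],rate=.2)
p,r=lamp_tool(.10,.15,.024,.088);manip.move_linear(p,rate=.08,rot=r)
p,r=lamp_tool(.008,.15,.02,.088);manip.move_linear(p,rate=.04,rot=r)
p,r=lamp_tool(.008,.15,.06,.088);manip.move_linear(p,rate=.1,rot=r)
manip.move_linear([p[0],p[1],.17],rate=.25)
manip.set_joints([-.75]+list(manip.state()['joint_pos'][1:]))
c=cams.capture('top');np.savez('top5.npz',**c);print(lamp_th(c),manip.state()['clock'])
x=c['image'][120:300,220:440];cv2.imwrite('pics/crop5.png',cv2.resize(x,None,fx=3.3,fy=3.3,interpolation=2))
E
```

```text
(np.float64(0.007827291986021044), np.int64(507)) 53.0083
```

View pics/crop5.png

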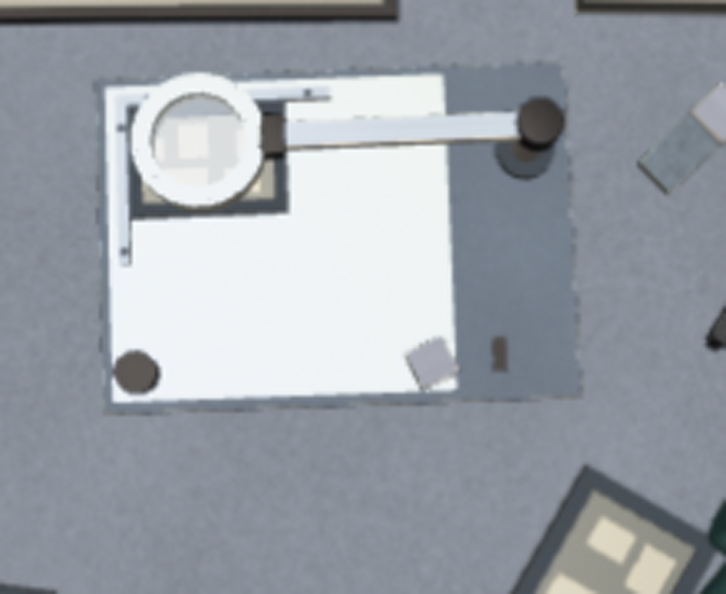

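The head now reads at crop (198,140), and its offset from the plate in the picture should be parallax. I'll check that numerically, then hand in.

```bash
python3 - <<'E'
from h import *
from cell import order
c=dict(np.load('top5.npz'));q=lambda u,v:(220+(u+.5)/3.3-.5,120+(v+.5)/3.3-.5)
L=tobed(plane(c,[q(198,140)],.11)[0])
c3=dict(np.load('top3.npz'));K=tobed(plane(c3,[q(131,103),q(286,101),q(288,212),q(135,217)],.032)).mean(0)
print(L,K,np.hypot(*(L-K)))
if np.hypot(*(L-K))<.010: print(order.close_job())
E
```

```text
[0.06897617 0.05919801] [0.07087181 0.05672378] 0.003116927036024567
the job is handed in; nothing more can be done
None
```

I handed the job in at about 53 s: the plate is pressed home and square in the rail corner, the lens measures about 3 mm from the plate's centre, and the things left standing in view have not visibly moved; the verdict was not shown.

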